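# Find the proud ejector in a tartlet press and tamp it level

### The arm

A 7-joint arm with a two-finger parallel gripper is mounted at the origin on the work surface. World frame = base frame: x ahead of the robot, y to its left, z up, the work surface at z = 0. Lengths are in mm, angles in rad, forces in N, time in s.
With the tool pointing down it reaches from about 400 to 875 mm from the base axis. Payload 19.3 kg.
Tool frame: the origin (TCP) lies at the very end of the fingers, on their centre line; the grasp point (between the pads) lies 19 mm behind it (grip_point_offset is the z of the grasp point in the tool frame, in mm); z points along the fingers, y is the line along which they close (so a half turn about z gives the same grasp; the last joint's range is limited). The gripper opens to 85 mm and grips with 20 to 120 N. Pads are 22 mm wide; open, the fingers measure 114 mm over their backs; the gripper's body (76 mm by 85 mm) begins 54 mm behind the grasp point. The pads swing forward as they close: fully open they stand 13 mm farther back than shut.
Start: joints at [-1.374, 0.521, -0.036, 1.599, 0.021, 1.021, -0.113], TCP at [164.798, 602.873, 198.391] pointing down, gripper open.
Joint ranges: [-2.91, 2.91], [-0.3, 2.13], [-1.5, 1.42], [0.17, 2.43], [-1.26, 4.41], [0.16, 1.93], [-2.52, 2.52]. Speed limits (rad/s): [1.89, 1.89, 2.39, 2.39, 3.01, 3.01, 3.01].

### API

Orientations are given as a 3x3 rotation matrix whose columns are the frame's x, y, z axes.
In Python, from workcell import movep, movel, goto_joints, open_gripper, clamp, wait, inverse_kinematics, read_state, camera, PlanningError, finish_job, grip_point_offset gives the robot as it stands. Calls block until the motion is done:
- movep(position, orientation): joint-space move of the TCP to a pose.
- movel(position, frame=None, max_speed=150, guard=None): straight line of the TCP; frame=None keeps the orientation; max_speed is the mean speed in mm/s. With guard (N) it stops when the force on the tool has changed by that much, and returns True; else False.
- goto_joints(angles): joint-space move.
- open_gripper() and clamp(): open the fingers fully, or close them until they stop; the grip force is fixed at half the most.
- wait(seconds).
- inverse_kinematics(position, orientation): joint angles nearest the present ones, or None.
- read_state(): the state.
- camera(name): name is "side" or "top"; returns a dict with "image" (384x512x3 uint8, blue, green, red), "range_z" (384x512 float32, mm along the optical axis (not along the pixel's ray), 0 where there is no reading), "fx", "fy", "cx", "cy" (pixels), "cam_to_world" (4x4, takes a point from camera to world coordinates). Camera axes: x right, y up, looking along -z (the intrinsics and any distortion apply to the point x, -y, -z); pixel columns grow to the right and rows downward; lengths in mm; the calibration is good to about 2 mm. A picture is of the moment at which its call begins.
A pose or a line that the arm cannot do raises PlanningError and nothing moves.
- finish_job(): hands the job in; it is judged then, once.
The state is a dict: "time": time; "qpos": joint angles; "qvel": joint speeds; "joint_efforts": joint torques, N m; "eef_pos": TCP position; "tool_rot": TCP orientation; "ft_force": force on the tool from outside, world axes, zero at the start; "torque": the same for the moment, N m; "finger_gap": finger opening in mm; "gripper_force": force on a finger pad.
Only numpy, scipy, OpenCV 4.12 (cv2) and the standard library are available. Lean on these libraries where they do the work, as an engineer would, in place of code of your own. Each camera call takes 0.05 s, during which the arm holds its last target. There are 200 camera calls.

### The job

One of the six round ejectors in the tartlet press has stuck a few millimetres higher than the other five. Pick up the wooden tamper, feel lightly over the ejectors with its foot to find the high one, and press that one down level with the rest, without pushing the others in and without touching the press with the gripper itself. Then stand the tamper upright on its round board again, and leave the pastry tray, shaker and ring alone.

Things in the scene. Friction and masses are not known exactly. Their poses are not given: they have to be found in the camera images.
- press: fixed aluminium block, 170 x 244 x 60 mm (x, y, z), origin under its centre. Six round flat-topped ejectors of 50 mm diameter stand out of its flat top, 2 by 3, 74 mm apart. Five are alike to within 0.5 mm; this working height is 2 to 20 mm above the block's top, different every time and told by no listed pose. The sixth stands 3.5 to 5 mm higher than these
- spot0 (a point): centre of one of the six ejectors, but at the height of the block's top face (it tells nothing of the ejector's height); in the press's frame at x = -37 mm, y = 74 mm, z = 60 mm
- spot1 (a point): centre of one of the six ejectors, but at the height of the block's top face (it tells nothing of the ejector's height); in the press's frame at x = -37 mm, y = 0 mm, z = 60 mm
- spot2 (a point): centre of one of the six ejectors, but at the height of the block's top face (it tells nothing of the ejector's height); in the press's frame at x = -37 mm, y = -74 mm, z = 60 mm
- spot3 (a point): centre of one of the six ejectors, but at the height of the block's top face (it tells nothing of the ejector's height); in the press's frame at x = 37 mm, y = 74 mm, z = 60 mm
- spot4 (a point): centre of one of the six ejectors, but at the height of the block's top face (it tells nothing of the ejector's height); in the press's frame at x = 37 mm, y = 0 mm, z = 60 mm
- spot5 (a point): centre of one of the six ejectors, but at the height of the block's top face (it tells nothing of the ejector's height); in the press's frame at x = 37 mm, y = -74 mm, z = 60 mm
- ejector_a (a joint): depth of one of the six ejectors (m): 0 = at the working height, negative = proud, positive = pushed in; travel -0.006 to 0.010. Stiff: stays put below about 14 N, gives way above about 16 N, no click or stop at 0, stays where left. Which lettered ejector sits at which spot is not known and differs every time
- ejector_b (a joint): another of the six ejectors, just as ejector_a
- ejector_c (a joint): another of the six ejectors, just as ejector_a
- ejector_d (a joint): another of the six ejectors, just as ejector_a
- ejector_e (a joint): another of the six ejectors, just as ejector_a
- ejector_f (a joint): another of the six ejectors, just as ejector_a
- tamper_mid (a point): centre (half-way up) of the loose wooden tamper, 126 mm tall, 100 g give or take a third, round about its z axis, which points up from foot to top: flat foot of 32 mm diameter (lowest 22 mm), straight grip of 22 mm diameter from 34 to 108 mm above the foot's underside, head of 28 mm above that. It stands upright on the board at the start; the foot's underside lies 63 mm below this point
- tamper_foot (a point): centre of the underside of the tamper's foot
- board_top (a point): centre of the top face of the fixed round wooden board, 100 mm diameter, 14 mm thick, on which the tamper stands
- pastry_tray: loose gilt card tray of pastries, 125 x 175 mm, 21 mm high, origin at the centre of its underside; leave alone
- shaker: loose closed steel sugar shaker, 68 mm diameter, 125 mm tall, origin at the centre of its underside; leave alone
- tart_ring: loose steel tart ring, 90 mm diameter, 30 mm high, origin at the centre of its underside; leave alone
Not all that is in view belongs to the job. Several things look just like the part that bears board_top: the one meant starts nearest to the robot's base.

How it is judged:
By the outcome, as a careful person would: the job done as asked, in the order asked, and still so for the second after the job is handed in, with the robot touching nothing.
It also fails if it takes over 72 s, if anything falls off the work surface, if the arm or the gripper's body presses on something with over 40 N, if the wrist force passes 120 N, or if a joint passes its speed limit or range.

## Working session

There is one attempt and no reset: what is moved stays moved. The work goes in short steps, each a Python script; the robot and the scene stay as the last script left them, time stands still between calls to the robot, and variables do not carry over. Pictures are saved under pics/ and viewed, at most 10 in all, crops included, and the job is handed in when it is done.

```bash
mkdir -p pics; ls; cat > h.py <<'E'
import numpy as np, cv2
from workcell import *
def cloud(c):
    z=c["range_z"]; v,u=np.mgrid[0:z.shape[0],0:z.shape[1]]
    P=np.stack([(u-c["cx"])/c["fx"]*z,-(v-c["cy"])/c["fy"]*z,-z],-1)
    T=c["cam_to_world"]; W=P@T[:3,:3].T+T[:3,3]; W[z==0]=np.nan
    return W
E
python3 - <<'E'
from h import *
for n in("top","side"):
    c=camera(n); cv2.imwrite(f"pics/{n}0.png",c["image"]); np.save(f"{n}0.npy",cloud(c),)
    print(n,c["fx"],c["cx"],c["cy"],c["cam_to_world"].round(3).tolist(),[k for k in c])
s=read_state(); print(s["time"],s["ft_force"],s["tool_rot"],s["finger_gap"],grip_point_offset)
E
```

```text
pics
top 359.02376889121837 260.4562721717852 189.92486945162815 [[-0.038, 0.972, -0.23, 333.704], [-0.999, -0.035, 0.015, -41.366], [0.007, 0.23, 0.973, 1058.317], [0.0, 0.0, 0.0, 1.0]] ['image', 'range_z', 'fx', 'fy', 'cx', 'cy', 'cam_to_world']
side 477.4574277673165 248.58014561377854 196.21874770481188 [[0.998, 0.013, -0.062, 457.524], [-0.059, 0.554, -0.831, -1227.189], [0.023, 0.832, 0.554, 854.806], [0.0, 0.0, 0.0, 1.0]] ['image', 'range_z', 'fx', 'fy', 'cx', 'cy', 'cam_to_world']
0.1 [-1.25810021 -0.0098306   1.13856153] [[-9.64617722e-01  2.63652451e-01 -1.89087819e-04]
 [ 2.63652506e-01  9.64617213e-01 -9.94070234e-04]
 [-7.96916886e-05 -1.00875124e-03 -9.99999488e-01]] 85.25363529581955 -18.700000000000003
```

View pics/top0.png

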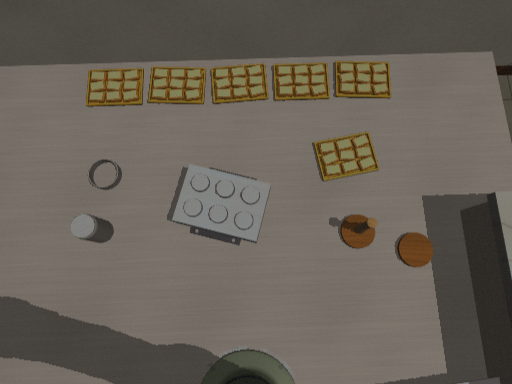

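View pics/side0.png

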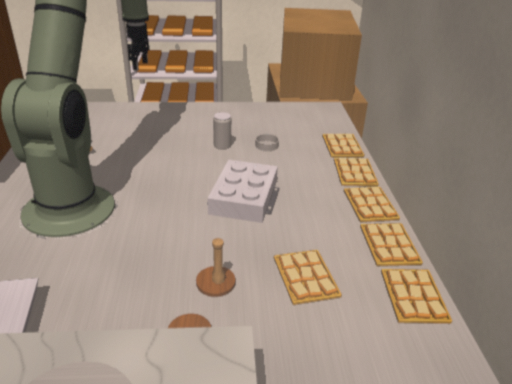

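The top view shows the press at (222,203), the board with the tamper at (358,232) and a bare board at (415,249). The base is at about (248,375). The pastry tray is at (347,157) with a row of look-alikes above it, the ring at (104,174) and the shaker at (87,227). The board candidates are (358,232) and (415,249). The first fits because it is closer to the base and carries the tamper. Next I measure them and confirm in a crop.

```bash
cat >> h.py <<'E'
def ray(c,uv,zp):
    """pixel -> world point on plane z=zp"""
    uv=np.atleast_2d(uv).astype(float)
    d=np.c_[(uv[:,0]-c["cx"])/c["fx"],-(uv[:,1]-c["cy"])/c["fy"],-np.ones(len(uv))]
    T=c["cam_to_world"]; d=d@T[:3,:3].T; o=T[:3,3]
    return o+d*((zp-o[2])/d[:,2])[:,None]
E
python3 - <<'E'
from h import *
c=camera("top"); W=cloud(c); im=c["image"]; hsv=cv2.cvtColor(im,cv2.COLOR_BGR2HSV)
print("tbl z",np.nanmedian(W[280:320,250:350,2]))
# brown boards
m=cv2.inRange(hsv,(3,110,40),(14,255,255)); m[:190]=0
cs,_=cv2.findContours(m,cv2.RETR_EXTERNAL,cv2.CHAIN_APPROX_NONE)
for k in cs:
    if cv2.contourArea(k)<150: continue
    p=ray(c,cv2.convexHull(k)[:,0],14); (x,y),r=cv2.minEnclosingCircle(p[:,:2].astype(np.float32)); print("board",x,y,r,"dist",np.hypot(x,y))
# tamper head: points by height
t=(W[...,2]>110)&(np.abs(W[...,0]-360)<250); t[:,:320]=0;t[:,390:]=0
print("head top",np.argwhere(t).mean(0)[::-1],np.nanmedian(W[t],0),t.sum(), "zmax",np.nanmax(W[t][:,2]))
# press top by height
b=(W[...,2]>50)&(W[...,2]<90); b[:150]=0;b[255:]=0;b[:,:160]=0;b[:,285:]=0
k=max(cv2.findContours(b.astype(np.uint8),cv2.RETR_EXTERNAL,cv2.CHAIN_APPROX_NONE)[0],key=cv2.contourArea)
p=ray(c,cv2.convexHull(k)[:,0],60); print("press",cv2.minAreaRect(p[:,:2].astype(np.float32)))
print("z pct",np.nanpercentile(W[b][:,2],[5,25,50,75,90,95,99]))
s=camera("side"); Ws=cloud(s)
t=(Ws[...,2]>120)&(Ws[...,2]<160); t[:200]=0;t[:,:190]=0;t[:,250:]=0;t[310:]=0
print("side head",np.argwhere(t).mean(0)[::-1],np.nanmedian(Ws[t],0),t.sum(),np.nanmax(Ws[t][:,2]))
t=(Ws[...,2]>60)&(Ws[...,2]<110); t[:200]=0;t[:,:190]=0;t[:,250:]=0;t[310:]=0
print("side grip",np.nanmedian(Ws[t],0))
b=(Ws[...,2]>50)&(Ws[...,2]<90); b[:150]=0;b[225:]=0;b[:,:200]=0;b[:,290:]=0
print("side press z",np.nanpercentile(Ws[b][:,2],[5,25,50,75,90,95,99]))
A=cv2.resize(im[195:275,310:450],None,fx=3,fy=3,interpolation=cv2.INTER_CUBIC)
B=cv2.resize(im[155:250,165:280],None,fx=3.3,fy=3.3,interpolation=cv2.INTER_CUBIC)
h=max(A.shape[0],B.shape[0]); pad=lambda I:cv2.copyMakeBorder(I,0,h-I.shape[0],0,0,0)
cv2.imwrite("pics/crop1.png",np.hstack([pad(A),pad(B)])); print(A.shape,B.shape)
E
```

```text
tbl z 0.3564237337686791
board 388.9541320800781 -497.41796875 50.43878173828125 dist 631.4348363034327
board 447.27484130859375 -335.6745300292969 49.90464401245117 dist 559.2246183583275
head top [370.84466019 222.37864078] [ 454.72985277 -337.68842126  139.18029113] 103 zmax 143.9060800787223
press ((541.3427124023438, 54.047340393066406), (244.24508666992188, 171.0676727294922), 73.70352935791016)
z pct [57.08212534 59.29413793 61.005712   68.83365252 71.90410938 73.61374093
 76.09933091]
side head [217.36842105 243.57017544] [ 451.20557809 -347.91268605  136.12448469] 114 140.22695215376598
side grip [ 452.97340986 -348.91081367   82.76369696]
side press z [54.797828   57.50055099 59.45158319 67.35775221 70.22012601 71.61067942
 74.32036821]
(240, 420, 3) (314, 380, 3)
```

View pics/crop1.png

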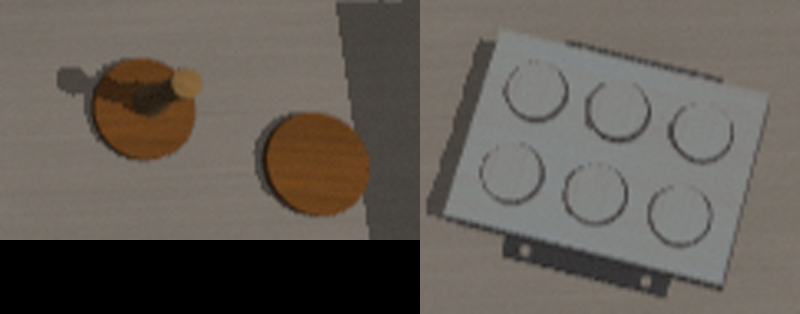

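The crop confirms it. The left board carries the tamper, with its head at crop (187,83), which is full-image (372,223). That board is 559 mm from the base and the bare one is 631 mm away. Next I refine the tamper's position, rank the ejectors by depth as a hint, and grasp.

```bash
cat >> h.py <<'E'
def R(a): c,s=np.cos(a),np.sin(a); return np.array([[c,s,0],[s,-c,0],[0,0,-1.]])
PC=np.array([541.3,54.05]); YAW=np.deg2rad(73.7-90)
ex,ey=np.array([np.cos(YAW),np.sin(YAW)]),np.array([-np.sin(YAW),np.cos(YAW)])
SP=np.array([PC+x*ex+y*ey for x in(-37,37) for y in(74,0,-74)])
A=0.931
E
python3 - <<'E'
from h import *
c=camera("top"); s=camera("side")
for n,q in(("top",c),("side",s)):
    W=cloud(q); o=[]
    for p in SP:
        k=(np.hypot(W[...,0]-p[0],W[...,1]-p[1])<18)&(W[...,2]>50); o.append((np.nanmedian(W[k],0)[2].round(2),k.sum()))
    print(n,o)
hsv=cv2.cvtColor(c["image"],cv2.COLOR_BGR2HSV)
g=c["image"][215:232,362:382]; m=(g[...,2]>140).astype(np.uint8); M=cv2.moments(m,True); u,v=M["m10"]/M["m00"]+362,M["m01"]/M["m00"]+215
print("head px",u,v,M["m00"],ray(c,(u,v),138))
P=ray(c,(u,v),138)[0][:2]
P=(P+[453,-339.5])/2 if np.hypot(*(P-[453,-339.5]))<6 else None
print(P)
movep([*P,200],R(A)); print(read_state()["time"],read_state()["qpos"])
movel([*P,81],max_speed=120); 
x=read_state(); print(x["time"],x["eef_pos"],x["ft_force"])
clamp(); x=read_state(); print(x["time"],x["finger_gap"],x["gripper_force"],x["eef_pos"],x["ft_force"],x["torque"])
W=camera("side"); cv2.imwrite("pics/grasp.png",cv2.resize(W["image"][180:310,140:320],None,fx=4,fy=4))
E
```

```text
top [(np.float64(70.01), np.int64(128)), (np.float64(71.33), np.int64(132)), (np.float64(70.8), np.int64(128)), (np.float64(70.92), np.int64(119)), (np.float64(74.52), np.int64(122)), (np.float64(71.19), np.int64(127))]
side [(np.float64(68.47), np.int64(44)), (np.float64(69.62), np.int64(52)), (np.float64(68.91), np.int64(59)), (np.float64(68.97), np.int64(49)), (np.float64(73.28), np.int64(52)), (np.float64(69.35), np.int64(56))]Traceback (most recent call last):
  File "<stdin>", line 9, in <module>
ZeroDivisionError: float division by zero
```

Both views suggest spot4 is about 4 mm high. I'll fix the head mask and grasp.

```bash
python3 - <<'E'
from h import *
c=camera("top")
g=c["image"][214:233,362:383]; hs=cv2.cvtColor(g,cv2.COLOR_BGR2HSV)
m=((hs[...,1]>70)&(hs[...,2]>0.75*np.percentile(g[...,2],97))).astype(np.uint8)
n,l,st,ce=cv2.connectedComponentsWithStats(m); i=1+st[1:,4].argmax(); u,v=ce[i]+[362,214]
P=ray(c,(u,v),138)[0][:2]; print(u,v,st[i],P)
assert np.hypot(*(P-[453,-339.5]))<7
P=(P+[453,-339.5])/2
movep([*P,200],R(A)); x=read_state(); print(x["time"],x["qpos"])
movel([*P,81],max_speed=120); 
x=read_state(); print(x["time"],x["eef_pos"],x["ft_force"])
clamp(); x=read_state(); print(x["time"],x["finger_gap"],x["gripper_force"],x["eef_pos"],x["ft_force"],x["torque"])
W=camera("side"); cv2.imwrite("pics/grasp.png",cv2.resize(W["image"][180:310,140:320],None,fx=4,fy=4))
E
```

```text
370.9312977099237 224.2824427480916 [  0   3  16  16 131] [ 449.71991449 -337.42804777]
3.7833 [-0.06854598  0.58771995  0.90848592  1.79229203 -0.53560065  1.02944906
  0.40757067]
4.925 [ 451.65021324 -338.7463231    81.62731573] [-0.24714834  0.40013908 -0.66202422]
5.5167 25.420032018642374 58.733239643624984 [ 451.5771168  -338.71279026   81.32121761] [-0.4647697  -0.06197971  5.37250755] [ 0.0121199   0.01324747 -0.05179201]
```

View pics/grasp.png

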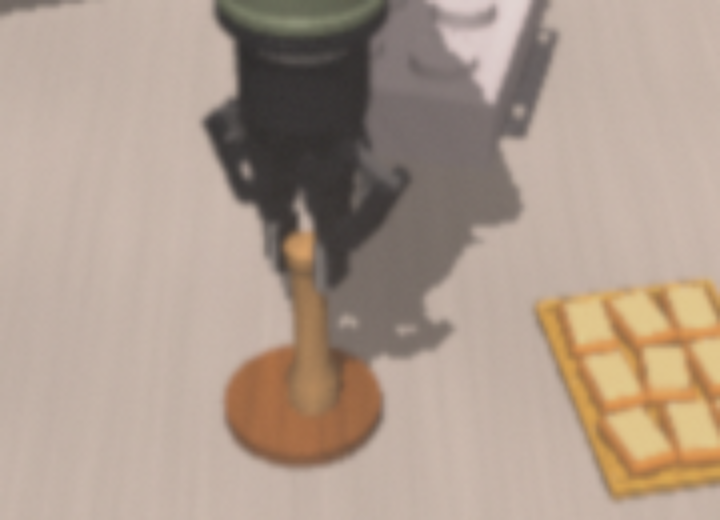

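The side crop shows the tamper held on the board, head at crop (300,245) and foot at (313,400). It appears to lean slightly, and the gap of 25.4 mm is more than the 22 mm grip. I'll measure the lean from both cameras before lifting.

```bash
cat >> h.py <<'E'
def proj(c,p):
    T=c["cam_to_world"]; q=(np.asarray(p,float)-T[:3,3])@T[:3,:3]
    return np.array([c["cx"]+c["fx"]*q[0]/-q[2],c["cy"]-c["fy"]*q[1]/-q[2]])
def tamp(c):
    im=c["image"]; hs=cv2.cvtColor(im,cv2.COLOR_BGR2HSV).astype(int); W=cloud(c)
    return hs,W
E
python3 - <<'E'
from h import *
c=camera("side"); x=read_state(); t=x["eef_pos"]; print(x["finger_gap"],x["ft_force"],x["torque"])
for z in(14,81,100,122,140): print(z,(proj(c,[t[0],t[1],z])-[140,180])*4)
W=cloud(c); hs=cv2.cvtColor(c["image"],cv2.COLOR_BGR2HSV)
k=np.zeros(W.shape[:2],bool); k[236:288,208:226]=1
k&=(hs[...,1]>60)&(W[...,2]>16)
for a in range(20,145,12):
    m=k&(W[...,2]>=a)&(W[...,2]<a+12)
    if m.sum()>3: print(a,m.sum(),np.nanmedian(W[m],0).round(1),np.nanpercentile(W[m][:,0],[5,95]).round(1))
c2=camera("top")
cv2.imwrite("pics/g2.png",np.hstack([cv2.resize(c["image"][230:295,190:240],None,fx=7,fy=7,interpolation=cv2.INTER_CUBIC),cv2.resize(c2["image"][200:265,330:385],None,fx=7,fy=7,interpolation=cv2.INTER_CUBIC)]))
E
```

```text
25.38602111615975 [ 1.04660679 -0.8509318   5.70895046] [ 0.02283294 -0.02492499 -0.00335359]
14 [311.32208464 394.99142537]
81 [309.93183384 314.12519966]
100 [309.52133882 290.24808155]
122 [309.0365924  262.05200819]
140 [308.63223222 238.53173293]
20 44 [ 452.1 -353.    25.7] [437.3 467.1]
32 60 [ 451.  -351.7   39.1] [437.5 464.6]
44 36 [ 452.4 -348.5   48.5] [441.9 462.2]
56 35 [ 450.1 -348.3   61.6] [440.4 459.9]
68 33 [ 450.3 -349.    74.5] [440.6 460. ]
80 32 [ 450.4 -348.2   85.5] [440.8 460.1]
92 32 [ 450.6 -347.7   96.5] [441.  460.2]
104 24 [ 447.2 -350.   108.6] [441.3 455.1]
116 24 [ 447.4 -350.4  120.4] [437.1 453.3]
128 67 [ 444.1 -343.8  136.7] [435.3 451.2]
140 8 [ 451.2 -351.   141.4] [437.  453.6]
```

View pics/g2.png

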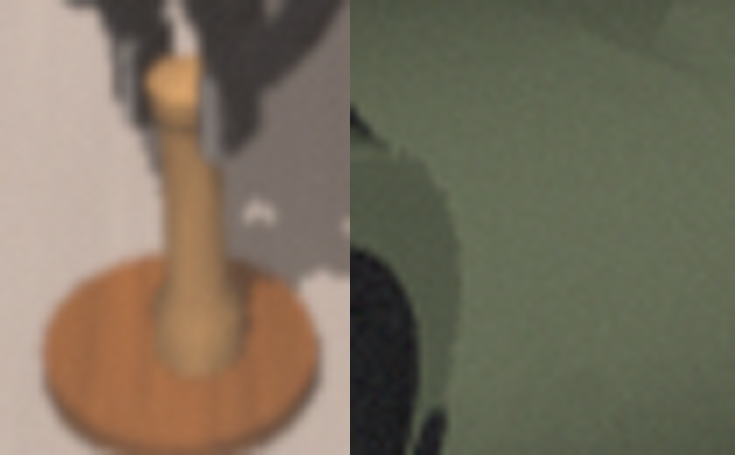

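The tamper is near upright, with its grip at about (450.5,-339.5). The finger tips reach only to about crop row 160, so the pads are catching the head's shoulder, which explains the 25 mm gap. I'll open, go 9 mm lower and regrasp.

```bash
python3 - <<'E'
from h import *
open_gripper(); wait(0.3)
movel([450.9,-339.3,72],max_speed=40)
x=read_state(); print(x["time"],x["eef_pos"],x["ft_force"])
clamp(); wait(.2); x=read_state(); print(x["time"],x["finger_gap"],x["gripper_force"],x["eef_pos"],x["ft_force"],x["torque"])
c=camera("side"); cv2.imwrite("pics/g3.png",cv2.resize(c["image"][230:295,190:240],None,fx=7,fy=7,interpolation=cv2.INTER_CUBIC))
E
```

```text
6.9583 [ 450.69220735 -339.31205965   71.70701034] [-0.40720238  0.78062076  0.21027289]
7.7417 25.63671525745597 58.78278326243162 [ 451.06254739 -339.44814821   72.18385896] [0.47803187 0.12579439 5.63101681] [ 0.03163459 -0.04631254  0.00597684]
```

View pics/g3.png

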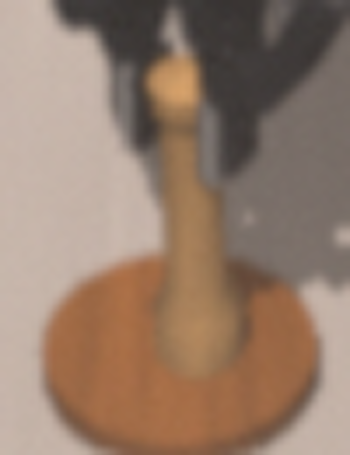

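The fingers sit lower and the gap is unchanged, so it is a reading offset. The grip is sound and the lean is about 2° at most. Next I lift and feel all six.

```bash
cat >> h.py <<'E'
def feel(i,z0,guard=4,speed=8,depth=14):
    """touch spot i from TCP height z0; returns stop height, then backs off"""
    p=SP[i]; cur=read_state()["eef_pos"]
    if np.hypot(*(cur[:2]-p))>1 or abs(cur[2]-z0)>.5: movel([*p,z0],max_speed=120)
    wait(.15)
    hit=movel([*p,z0-depth],max_speed=speed,guard=guard); x=read_state(); z=x["eef_pos"][2]
    wait(.1); y=read_state()
    movel([*p,z0],max_speed=40)
    print(i,hit,"z %.2f  settled %.2f F %.1f settledF %.1f t %.1f"%(z,y["eef_pos"][2],x["ft_force"][2],y["ft_force"][2],y["time"]),flush=True)
    return y["eef_pos"][2]
E
python3 - <<'E'
from h import *
x=read_state()["eef_pos"]
movel([x[0],x[1],195],max_speed=150); print(read_state()["finger_gap"],read_state()["ft_force"])
movep([*SP[0],160],R(A)); print(read_state()["time"])
z=[feel(0,142,speed=12,depth=24)]
np.save("z0.npy",z[0])
E
```

```text
26.011772437189936 [-0.18918433 -0.77411634 -1.54032394]
10.5167
0 True z 128.28  settled 128.28 F 4.1 settledF 5.2 t 12.2
```

```bash
python3 - <<'E'
from h import *
for i in(1,2,5,4,3,0): feel(i,135.5)
x=read_state(); print(x["finger_gap"],x["torque"])
E
```

```text
1 True z 129.15  settled 129.18 F 5.2 settledF 5.7 t 14.7
2 True z 128.52  settled 128.51 F 5.1 settledF 5.4 t 17.0
5 True z 129.01  settled 129.02 F 5.8 settledF 5.8 t 19.3
4 True z 132.88  settled 132.86 F 6.4 settledF 6.4 t 21.3
3 True z 129.31  settled 129.30 F 6.2 settledF 6.1 t 23.4
0 True z 128.18  settled 128.16 F 5.5 settledF 5.6 t 25.8
25.650036523127746 [ 0.02204607  0.01822195 -0.05229651]
```

Spot4 is the high one: 132.9 against a mean of 128.84, so about 4.0 mm proud, matching the depth hint. I press it in steps, checking by feel.

```bash
cat >> h.py <<'E'
def press(z_goal,i=4,guard=35):
    """push until the measured TCP height reaches z_goal, stepping the command down"""
    p=SP[i]; movel([*p,135.5],max_speed=120); cmd=z_goal+.4
    for _ in range(10):
        movel([*p,cmd],max_speed=6 if _==0 else 3,guard=guard); wait(.15); x=read_state(); z=x["eef_pos"][2]
        print("  cmd %.2f z %.2f F %.1f t %.1f"%(cmd,z,x["ft_force"][2],x["time"]),flush=True)
        if z<=z_goal+.1 or x["ft_force"][2]>40: break
        cmd-=min(max(z-z_goal,.1),.8)
    movel([*p,135.5],max_speed=40)
E
python3 - <<'E'
from h import *
press(130.6); feel(4,135.5)
E
```

```text
cmd 131.00 z 131.81 F 12.9 t 28.2
  cmd 130.20 z 131.07 F 13.7 t 28.8
  cmd 129.73 z 130.58 F 13.3 t 29.2
4 True z 130.66  settled 130.65 F 5.9 settledF 5.6 t 30.6
```

```bash
python3 - <<'E'
from h import *
press(128.77); feel(4,134.5); feel(1,134.5); feel(5,134.5)
E
```

```text
cmd 129.17 z 130.02 F 12.5 t 32.5
  cmd 128.37 z 129.24 F 13.4 t 33.0
  cmd 127.90 z 128.77 F 13.4 t 33.5
4 True z 128.82  settled 128.81 F 5.4 settledF 5.1 t 35.2
1 True z 129.05  settled 129.06 F 5.9 settledF 6.3 t 37.4
5 True z 128.94  settled 128.94 F 5.2 settledF 6.1 t 39.8
```

Level within 0.2 mm of the others. Now I return the tamper.

```bash
python3 - <<'E'
from h import *
x=read_state()["eef_pos"]; B=[449.0,-337.5]
movel([x[0],x[1],190],max_speed=120); movep([*B,190],R(A)); movel([*B,82],max_speed=90); wait(.2)
print(read_state()["time"],movel([*B,69],max_speed=10,guard=4)); x=read_state(); print(x["eef_pos"],x["ft_force"])
open_gripper(); wait(.3); movel([*B,200],max_speed=90)
movep([400,-60,330],R(A)); print(read_state()["time"])
c=camera("side"); t=camera("top"); 
a=cv2.resize(c["image"][150:300,180:320],None,fx=2.6,fy=2.6); b=cv2.resize(t["image"][150:270,330:450],(390,390))
cv2.imwrite("pics/end.png",np.hstack([a,b]))
E
```

```text
43.55 True
[ 449.16290281 -337.76756784   72.19120745] [0.93446515 0.322305   6.88180114]
48.825
```

View pics/end.png

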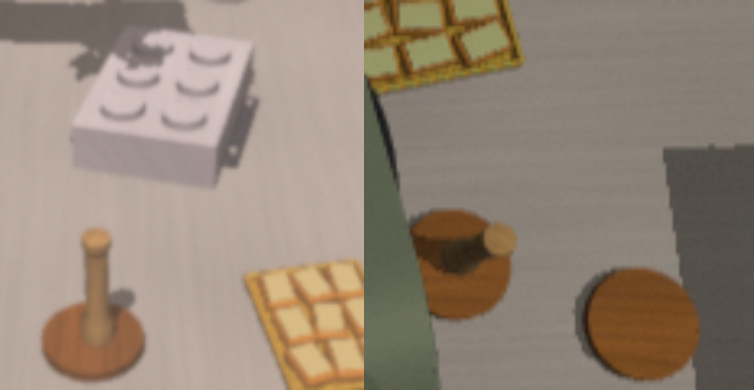

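The side view shows the tamper upright on its board, head at crop (96,240) and foot at (96,335). The tray is undisturbed and the arm is clear.

```bash
python3 -c "
from workcell import *
print(finish_job())"
```

```text
the job is handed in; nothing more can be done
None
```

Job handed in at about 49 s: the ejector at spot4 stood about 4 mm high and is now pressed level, feeling within 0.2 mm of the average of the other five, and the tamper is back upright on its board with the tray, shaker and ring not touched.

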